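# Work the seized locating pin out of the drill jig and park it

### The arm

A 6-joint arm with a two-finger parallel gripper is mounted at the origin on the work surface. World frame = base frame: x ahead of the robot, y to its left, z up, the work surface at z = 0. Lengths are in m, angles in degrees, forces in N, time in s.
With the tool pointing down it reaches from about 0.3 to 0.75 m from the base axis. Payload 8.5 kg.
Tool frame: the origin (TCP) lies at the very end of the fingers, on their centre line; the grasp point (between the pads) lies 19 mm behind it (env.tcp_to_grasp is the distance from the TCP to the grasp point, in m); z points along the fingers, y is the line along which they close (so a half turn about z gives the same grasp; the last joint's range is limited). The gripper opens to 85 mm and grips with 20 to 120 N. Pads are 22 mm wide; open, the fingers measure 114 mm over their backs; the gripper's body (76 mm by 85 mm) begins 54 mm behind the grasp point. The pads swing forward as they close: fully open they stand 13 mm farther back than shut.
Start: joints at [-76.335, 21.807, 74.336, -0, 83.858, -12.336], TCP at [0.241, -0.494, 0.231] pointing down, gripper open.
Joint ranges: [-178.18, 178.18], [-50.72, 133.34], [12.68, 142.11], [-81.47, 261.47], [9.98, 163.14], [-165.26, 165.26]. Speed limits (degrees/s): [136.94, 136.94, 180, 180, 180, 180].

### API

Orientations are given as a 3x3 rotation matrix whose columns are the frame's x, y, z axes.
In Python, from rig import status, get_image, env gives the robot as it stands.
- The arm moves only by the shell command python3 -m handwheel 'ROWS' [FORCE]. ROWS is text: rows parted by semicolons, each of 7 numbers parted by spaces: the shift along the world's x, y, z in cm, then the turn, a rotation vector about the world's x, y, z in degrees, then the opening, from 0 (shut) to 1 (fully open). In form: dx dy dz wx wy wz gripper; .... A call has 1 to 8 rows; each row is the pose to reach, as a shift and turn from the pose commanded when the call began; what a row does not reach only later rows make up. A row lasts 1/12 s, in which the tool goes at most 41.7 mm and 7.16 degrees, less where a joint would pass 70% of its speed; a pose out of reach is approached as far as the arm can. A call with a gripper value outside its range is refused whole. The fingers move at their own pace and stop on an object; FORCE is the grip in N (left out, the last holds). Time passes only in rows, so rows that repeat a pose let the fingers close. It gives the time, the measured TCP pose, the force, the opening and the grip force at its end, in the units of the state.
- status.observe(): the state, without advancing time (a new reading comes with each control period).
- get_image(name): name is "side" or "top" or "wrist"; returns a dict with "color" (420x560x3 uint8, red, green, blue), "vertical_fov" (degrees; the focal length in pixels is half the picture's height over the tangent of half this angle, whatever the lens; pixels are square), "cx", "cy" (the principal point, pixels), "xyz" and "orientation" of the camera in the world. Camera axes: x right, y down, z forward; pixel columns grow to the right and rows downward; lengths in m; the calibration is good to about 2 mm. A picture is of the moment at which its call begins. There is no depth.
- env.close_job(): hands the job in; it is judged then, once.
The state is a dict: "time_s": time; "q": joint angles; "qvel": joint speeds; "joint_efforts": joint torques, N m; "position": TCP position; "tool_rot": TCP orientation; "ft_force": force on the tool from outside, world axes, zero at the start; "wrist_torque": the same for the moment, N m; "grip_width": finger opening in m; "gripper_force": force on a finger pad.
Only numpy, scipy, OpenCV 4.12 (cv2) and the standard library are available. Lean on these libraries where they do the work, as an engineer would, in place of code of your own. Each camera call takes 0.05 s, during which the arm holds its last target. There are 200 camera calls.

### The job

The T-handled steel pin has seized in the bore of the drill jig. Work it loose gently, without jerking, by twisting it back and forth while easing it upwards (a straight pull only lifts the whole jig, which must stay down in its wooden cradle), and draw it right out. Then park it in the open notch of the plywood rack: shank well back in the notch, collar resting flat on the shelf, pin upright and let go; leave the other things on the bench alone.

Things in the scene. Friction and masses are not known exactly. Their poses are not given: they have to be found in the camera images.
- pin_bar (a point): Centre of the cross bar of the T-handled steel pin (0.25 kg), where to grip it: 64 mm long along x, 14 mm thick along y, 18 mm high; z is up the pin's axis. On the axis below this point: bar's underside 9 mm down, then a 16 mm dia. neck, collar's top 25 mm, collar's underside 31 mm, flat foot of the shank 79 mm down. It stands in the bore, 39 mm deep, collar 9 mm above the jig.
- pin_collar (a point): Centre of the underside of the pin's collar (a 32 mm dia., 6 mm thick disc), 48 mm above the foot; z up along the pin.
- pin_foot (a point): Centre of the flat lower end of the pin's 16 mm dia. shank. Seized: a straight pull needs 25 to 35 N, more than the jig's weight, so the jig rises with it. While being twisted (0.3 N m) it creeps up with little pull: 3 mm of rise per radian, either way, in 1.4 rad strokes back and forth. After some 20 mm of rise it is free, with 1 mm of play.
- jig_bore (a point): Centre of the bore's mouth on the top face of the drill jig: dark steel block 100 mm along x, 80 mm along y, 45 mm high, a wooden blank between its plates; z up. 1.8 kg, loose in the cradle with 2 mm of play all round. The bore is 39 mm deep.
- cradle: Wooden cradle fixed to the bench, 124 x 104 mm outside, that keeps the jig from turning: 6 mm floor, rim 24 mm high. Origin at the centre of its underside, x along its length.
- notch (a point): Parking point on the rack (fixed to the bench): on the plywood shelf's top face, 80 mm above the bench, mid-width of the 20 mm notch. x points to the notch's closed end, 10 mm beyond; its open front is at the shelf's edge, 30 mm towards -x; open above and below (shelf 10 mm thick). Shelf reaches 55 mm to each side and 50 mm along +x; 86 mm free between its side boards. Nothing above.
- tray: Bystander: teal wooden tray 150 x 300 x 45 mm with a coping saw in it. Origin at the centre of its underside.
- offcut: Bystander: offcut of light wood 45 x 100 x 18 mm. Origin at the centre of its underside.
- eraser: Bystander: white eraser 40 x 20 x 12 mm. Origin at the centre of its underside.
- screwdriver: Bystander: screwdriver 200 mm long with a wooden handle, lying on the bench along its x. Origin at the middle of its underside.
Things that resemble listed ones, but are neither listed nor needed, are in the scene too. Of the things like the part that bears notch, leave any that is green; of the rest the smaller one is meant. Of the things that look like the part that bears pin_bar, the largest one is meant.

How it is judged (in metres and radians):
On the way:
1. the pin is drawn right out of the jig's bore, the jig still down in its cradle (z of pin_foot in the frame of jig_bore above 0.003 m and distance of jig_bore from where it was at the start of the episode below 0.012 m), for 0.1 s.
At the end, for the whole second after the job is handed in: The pin stands upright (within 7 degrees) and still in the rack's notch, its axis within 15 mm of the parking point and its collar resting on the shelf (within 3 mm), and the jig sits in its cradle within 8 mm of its starting place (horizontal distance between pin_collar and notch below 0.015 m and z of pin_collar in the frame of notch between -0.003 and 0.003 m and angle between pin_collar's own z axis and vertical below 0.12 rad and linear speed of pin below 0.02 m/s and distance of jig_bore from where it was at the start of the episode below 0.008 m); the robot touches nothing.
It fails at once if the jig is lifted or shifted by more than 12 mm (distance of jig_bore from where it was at the start of the episode above 0.012 m).
It fails at once if the seized pin is jerked: faster than 0.2 m/s while still over 20 mm deep in the bore (linear speed of pin above 0.2 m/s and z of pin_foot in the frame of jig_bore below -0.02 m).
It fails at once if a bystander (tray, offcut, eraser, screwdriver) is moved by more than 30 mm (distance of any of tray, offcut, eraser, screwdriver from where it was at the start of the episode above 0.03 m).
It also fails if it takes over 67 s, if anything falls off the work surface, if the arm or the gripper's body presses on something with over 40 N, if the wrist force passes 120 N, or if a joint passes its speed limit or range.

## Working session

There is one attempt and no reset: what is moved stays moved. The work goes in short steps, Python scripts to look and compute and a shell command to move; the robot and the scene stay as the last step left them, time stands still between calls to the robot, and variables do not carry over. Pictures are saved under pics/ and viewed, at most 12 in all, crops included, and the job is handed in when it is done.

```bash
ls; mkdir -p pics; python3 - <<'E'
from rig import status,get_image,env
import cv2,pickle,numpy as np
d={}
for n in("top","side","wrist"):
    d[n]=get_image(n); g=d[n]; print(n,g["vertical_fov"],g["cx"],g["cy"],np.round(g["xyz"],3),np.round(g["orientation"],3).tolist())
    cv2.imwrite(f"pics/{n}0.png",g["color"][:,:,::-1])
pickle.dump(d,open("d0.pkl","wb"))
print(status.observe())
E
```

```text
pics
top 47.77967753073719 283.2570953719432 210.53110387178535 [0.327 0.033 1.257] [[0.011, -0.976, 0.216], [-1.0, -0.01, 0.007], [-0.005, -0.216, -0.976]]
side 42.90188026469341 276.072145588885 203.22649220981546 [ 0.474 -0.72   1.013] [[0.991, -0.113, 0.075], [-0.135, -0.762, 0.634], [-0.014, -0.638, -0.77]]
wrist 58.376392052113545 279.9733003569591 213.98447389484107 [ 0.312 -0.46   0.373] [[0.438, -0.854, -0.28], [-0.899, -0.417, -0.134], [-0.003, 0.311, -0.951]]
{'time_s': 0.15, 'q': array([-7.63370743e+01,  2.18339426e+01,  7.43722135e+01,  6.86823114e-04,
        8.38595503e+01, -1.23366008e+01]), 'qvel': array([-0.06605727, -0.07019861, -0.12408013,  0.06788341, -0.01072094,
        0.00287422]), 'joint_efforts': array([ 2.74339363e-03, -4.48617661e+01, -2.31348360e+01, -9.25257200e-05,
        3.80393554e-03, -3.52227453e-06]), 'position': array([ 0.2410392 , -0.49411763,  0.23085166]), 'tool_rot': array([[ 8.98798267e-01,  4.38362417e-01, -2.59302015e-04],
       [ 4.38362418e-01, -8.98797609e-01,  1.11715637e-03],
       [ 2.56659337e-04, -1.11776647e-03, -9.99999342e-01]]), 'ft_force': array([ 0.1734812 , -0.11050322, -0.23112863]), 'wrist_torque': array([-0.00703127,  0.00170658,  0.00752628]), 'gripper_force': 0.0, 'grip_width': 0.08551263935398108}
```

View pics/top0.png

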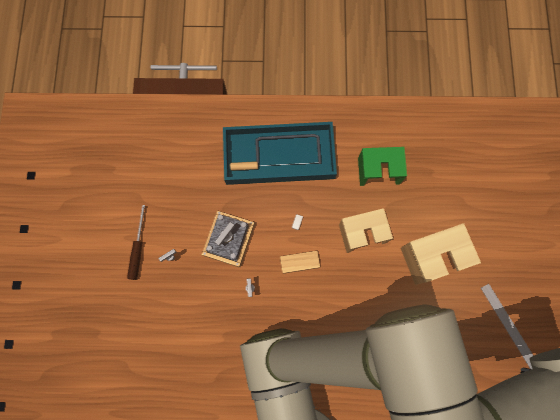

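View pics/side0.png

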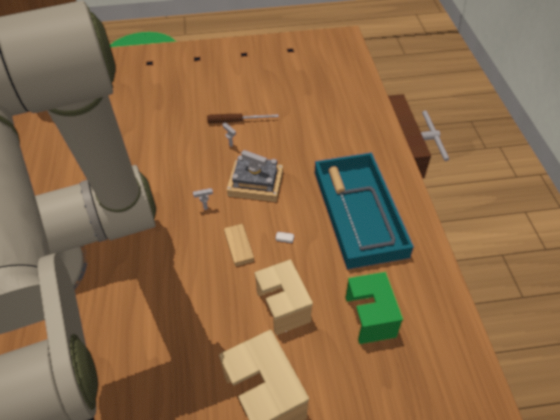

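The top view shows three pin-like things: one in the jig at (228,235), which is the largest, and smaller decoys at (168,256) and (250,287). There are three racks: green at (383,165), small plywood at (367,230) and large plywood at (445,252). I choose the jig pin and the small plywood rack, and check both in an enlarged crop.

```bash
python3 - <<'E'
import cv2,numpy as np
t=cv2.imread("pics/top0.png");s=cv2.imread("pics/side0.png")
r=lambda im,x,y:cv2.resize(im[y:y+60,x:x+80],(400,300),interpolation=cv2.INTER_CUBIC)
cv2.imwrite("pics/crop.png",np.vstack([np.hstack([r(t,190,205),r(t,325,200)]),np.hstack([r(s,215,143),r(s,245,265)])]))
E
```

```text
(no output)
```

View pics/crop.png

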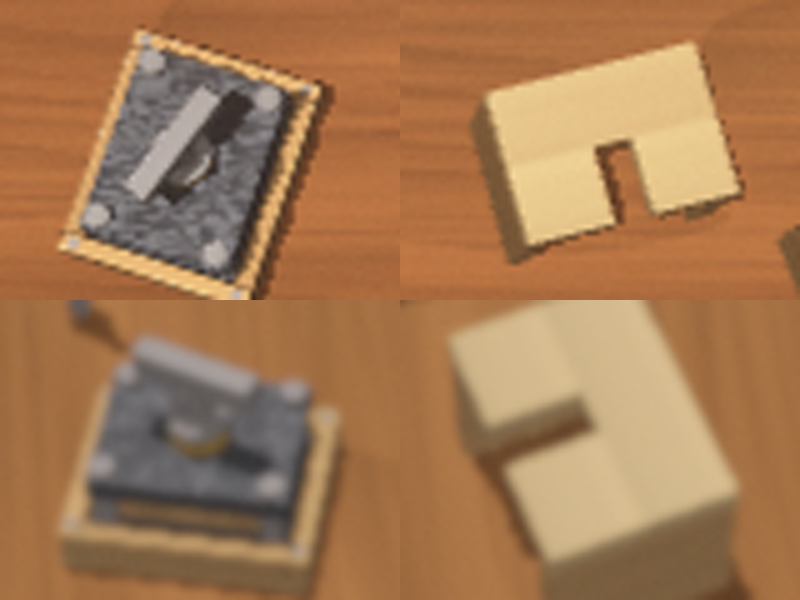

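The crop confirms both: the jig pin's bar runs diagonally, with its ends at about (230.6,223.3) and (216.5,243) in the top view. The plywood notch has its closed end at about (368,229) and its mouth at about (372,244).

```bash
cat > h.py <<'E'
import numpy as np
def ray(g,u,v,z):
    f=len(g["color"])/2/np.tan(np.radians(g["vertical_fov"]/2))
    R=np.array(g["orientation"]);c=np.array(g["xyz"])
    d=R@np.array([(u-g["cx"])/f,(v-g["cy"])/f,1]); return c+d*(z-c[2])/d[2]
def pix(g,p):
    f=len(g["color"])/2/np.tan(np.radians(g["vertical_fov"]/2))
    q=np.array(g["orientation"]).T@(np.array(p)-g["xyz"]);return q[:2]/q[2]*f+[g["cx"],g["cy"]]
E
python3 - <<'E'
from h import *;import pickle
d=pickle.load(open("d0.pkl","rb"))
def sc(n,x0,y0,pts,z):
    P=np.array([ray(d[n],x0+u/5,y0+v/5,z)[:2] for u,v in pts]);return P
def rep(t,P): print(t,np.round(P,4).tolist(),"mean",np.round(P.mean(0),4))
rep("bar top",sc("top",190,205,[(212,88),(225,95),(140,198),(126,184)],.1))
rep("bar side",sc("side",215,143,[(145,37),(255,75),(250,97),(135,58)],.1))
rep("jig top",sc("top",190,205,[(152,60),(267,98),(215,252),(96,214)],.052))
rep("jig side",sc("side",215,143,[(125,75),(294,90),(270,186),(102,166)],.052))
rep("closed",sc("top",325,200,[(198,148),(234,141)],.08));rep("mouth",sc("top",325,200,[(217,224),(255,214)],.08))
rep("outer front",sc("top",325,200,[(130,246),(340,191)],.08));rep("outer back",sc("top",325,200,[(88,93),(292,42)],.08))
rep("closed S",sc("side",245,265,[(182,100),(197,127)],.08));rep("mouth S",sc("side",245,265,[(86,130),(106,165)],.08))
E
```

```text
bar top [[0.5515, 0.1672], [0.548, 0.1606], [0.496, 0.2008], [0.5029, 0.208]] mean [0.5246 0.1842]
bar side [[0.5086, 0.2067], [0.5581, 0.1733], [0.554, 0.1592], [0.5025, 0.1932]] mean [0.5308 0.1831]
jig top [[0.5753, 0.2045], [0.5558, 0.1442], [0.4756, 0.1684], [0.4945, 0.23]] mean [0.5253 0.1867]
jig side [[0.4978, 0.23], [0.5805, 0.2071], [0.5605, 0.1447], [0.481, 0.1699]] mean [0.53   0.1879]
closed [[0.5408, -0.164], [0.5446, -0.1823]] mean [ 0.5427 -0.1731]
mouth [[0.5023, -0.1725], [0.5075, -0.1917]] mean [ 0.5049 -0.1821]
outer front [[0.4908, -0.1288], [0.5196, -0.2346]] mean [ 0.5052 -0.1817]
outer back [[0.5685, -0.1091], [0.596, -0.2132]] mean [ 0.5822 -0.1612]
closed S [[0.5468, -0.1658], [0.551, -0.1789]] mean [ 0.5489 -0.1723]
mouth S [[0.507, -0.1739], [0.5129, -0.1908]] mean [ 0.5099 -0.1824]
```

```bash
m="python3 -m handwheel"
python3 -m handwheel '1.2 2.8 0 0 0 4.8 1;2.4 5.6 0 0 0 9.6 1;3.6 8.4 0 0 0 14.4 1;4.8 11.2 0 0 0 19.2 1;6 14.1 0 0 0 24 1;7.2 16.9 0 0 0 28.8 1;8.4 19.8 0 0 0 33.6 1;9.5 22.6 0 0 0 38.4 1' 60
python3 -m handwheel '1.2 2.8 0 0 0 4.8 1;2.4 5.6 0 0 0 9.6 1;3.6 8.4 0 0 0 14.4 1;4.8 11.2 0 0 0 19.2 1;6 14.1 0 0 0 24 1;7.2 16.9 0 0 0 28.8 1;8.4 19.8 0 0 0 33.6 1;9.5 22.6 0 0 0 38.4 1'
python3 -m handwheel '1.2 2.8 0 0 0 4.8 1;2.4 5.6 0 0 0 9.6 1;3.6 8.4 0 0 0 14.4 1;4.8 11.2 0 0 0 19.2 1;6 14.1 0 0 0 24 1;7.2 16.9 0 0 0 28.8 1;8.4 19.8 0 0 0 33.6 1;9.5 22.6 -2 0 0 38.4 1'
python3 -m handwheel '0 0 0 0 0 0 1;0 0 0 0 0 0 1'
python3 - <<'E'
from rig import *;import cv2,pickle
g=get_image("wrist");cv2.imwrite("pics/w1.png",g["color"][:,:,::-1]);pickle.dump(g,open("w1.pkl","wb"))
E
```

```text
time_s: 0.82
position: [0.3364, -0.2667, 0.2312]
tool_rot: [[0.428, 0.904, -0.0], [0.904, -0.428, 0.0], [0.0, -0.0, -1.0]]
ft_force: [-0.1, -0.0, -0.3]
grip_width: 0.0855
gripper_force: 0.0
time_s: 1.48
position: [0.4314, -0.0407, 0.2313]
tool_rot: [[-0.226, 0.974, -0.0], [0.974, 0.226, 0.0], [0.0, -0.0, -1.0]]
ft_force: [0.5, 0.2, 0.8]
grip_width: 0.0855
gripper_force: 0.0
time_s: 2.15
position: [0.5279, 0.1856, 0.214]
tool_rot: [[-0.782, 0.623, 0.006], [0.623, 0.782, 0.001], [-0.005, 0.005, -1.0]]
ft_force: [0.3, -0.1, 0.8]
grip_width: 0.0854
gripper_force: 0.0
time_s: 2.32
position: [0.5257, 0.1847, 0.2099]
tool_rot: [[-0.78, 0.625, -0.003], [0.625, 0.78, -0.0], [0.002, -0.002, -1.0]]
ft_force: [-0.5, -1.0, -1.0]
grip_width: 0.0855
gripper_force: 0.0
```

View pics/w1.png

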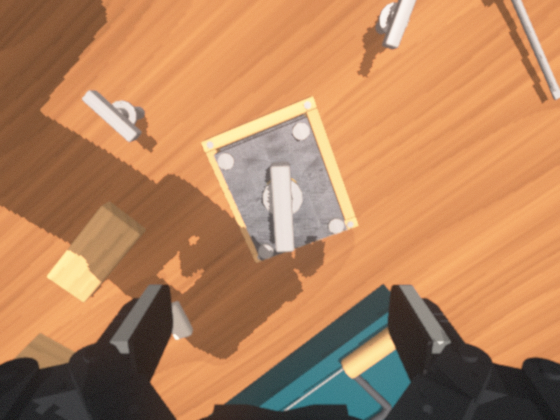

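The wrist view shows the jig pin's bar from (280,166) to (284,250), between the finger lines and close to the image's vertical. I compute its world position.

```bash
python3 - <<'E'
from h import *;import pickle
g=pickle.load(open("w1.pkl","rb"))
P=np.array([ray(g,u,v,.1)[:2] for u,v in [(272,167),(289,166),(294,250),(274,251)]]);print(P.round(4),P.mean(0))
a=P[:2].mean(0)-P[2:].mean(0);print(np.degrees(np.arctan2(a[1],a[0])),np.linalg.norm(a))
for z,L in((.051,[(225,161),(301,131),(337,227),(265,250)]),):
    Q=np.array([ray(g,u,v,z)[:2] for u,v in L]);print(Q.round(4),Q.mean(0))
print(ray(g,283,197,.066))
from rig import *;print(env.tcp_to_grasp,status.observe()["position"])
E
```

```text
[[0.4972 0.1993]
 [0.5039 0.2086]
 [0.5545 0.1733]
 [0.546  0.1615]] [0.52537812 0.18567789]
143.6688521580575 0.06168300089906672
[[0.4763 0.1661]
 [0.4958 0.2283]
 [0.5783 0.2032]
 [0.5564 0.1419]] [0.526733   0.18486598]
[0.52569395 0.18630074 0.066     ]
0.0187 [0.52584839 0.18377177 0.21085356]
```

```bash
python3 -m handwheel '0 0.1 -2 0 0 0.5 1;0 0.1 -4 0 0 1 1;0 0.1 -6 0 0 1.5 1;0 0.1 -8 0 0 1.5 1;0 0.1 -10 0 0 1.5 1;0 0.1 -12 0 0 1.5 1;0 0.1 -13.3 0 0 1.5 1;0 0.1 -13.8 0 0 1.5 1'
python3 -m handwheel '0 0 0 0 0 0 0.3;0 0 0 0 0 0 0.3;0 0 0 0 0 0 0.3;0 0 0 0 0 0 0.3;0 0 0 0 0 0 0;0 0 0 0 0 0 0;0 0 0 0 0 0 0;0 0 0 0 0 0 0' 80
```

```text
time_s: 3.03
position: [0.5255, 0.1834, 0.0723]
tool_rot: [[-0.794, 0.608, -0.002], [0.608, 0.794, -0.0], [0.001, -0.002, -1.0]]
ft_force: [-0.2, -0.6, 0.1]
grip_width: 0.0849
gripper_force: 0.0
time_s: 3.7
position: [0.5266, 0.1849, 0.0741]
tool_rot: [[-0.796, 0.606, 0.002], [0.606, 0.796, 0.0], [-0.001, 0.001, -1.0]]
ft_force: [-0.4, 0.9, 6.5]
grip_width: 0.0129
gripper_force: 78.2
```

```bash
python3 -m handwheel '0 0 0 0 0 3 0;0 0 0.03 0 0 8 0;0 0 0.06 0 0 13 0;0 0 0.09 0 0 18 0;0 0 0.12 0 0 23 0;0 0 0.15 0 0 28 0;0 0 0.18 0 0 33 0;0 0 0.2 0 0 38 0' 90
python3 -c "
from rig import *;s=status.observe();print(s['wrist_torque'],s['q'])"
```

```text
time_s: 4.37
position: [0.5263, 0.1852, 0.0746]
tool_rot: [[-1.0, -0.016, 0.0], [-0.016, 1.0, 0.001], [-0.0, 0.001, -1.0]]
ft_force: [3.5, 3.0, -7.9]
grip_width: 0.0125
gripper_force: 87.8
[ 0.74922482 -0.87466787 -0.22010988] [ 7.19686745e+00  3.17766147e+01  8.59915531e+01  6.70067409e-02
  6.22135265e+01 -8.37467447e+01]
```

```bash
python3 -m handwheel '0 0 0.02 0 0 -3 0;0 0 0.04 0 0 -8 0;0 0 0.07 0 0 -13 0;0 0 0.1 0 0 -18 0;0 0 0.13 0 0 -23 0;0 0 0.16 0 0 -28 0;0 0 0.19 0 0 -33 0;0 0 0.2 0 0 -38 0'
python3 -m handwheel '0 0 0.03 0 0 -5 0;0 0 0.06 0 0 -10 0;0 0 0.08 0 0 -15 0;0 0 0.11 0 0 -20 0;0 0 0.14 0 0 -25 0;0 0 0.16 0 0 -30 0;0 0 0.19 0 0 -35 0;0 0 0.2 0 0 -38 0'
python3 - <<'E'
from rig import *;import cv2,pickle
s=status.observe();print(s['wrist_torque'],s['q'])
t=get_image("top")["color"][205:265,190:270,::-1];w=get_image("wrist")["color"][:,:,::-1];q=get_image("side")["color"][140:200,215:295,::-1]
import numpy as np
r=lambda im:cv2.resize(im,(400,300),interpolation=cv2.INTER_CUBIC)
cv2.imwrite("pics/c2.png",np.hstack([r(q),r(w)]))
E
```

```text
time_s: 5.03
position: [0.5254, 0.1843, 0.0754]
tool_rot: [[-0.793, 0.609, -0.003], [0.609, 0.793, -0.001], [0.002, -0.003, -1.0]]
ft_force: [3.4, -0.2, -13.9]
grip_width: 0.0125
gripper_force: 88.1
time_s: 5.7
position: [0.5253, 0.1844, 0.0772]
tool_rot: [[-0.25, 0.968, -0.003], [0.968, 0.25, -0.001], [-0.0, -0.004, -1.0]]
ft_force: [3.4, 0.2, -16.5]
grip_width: 0.0122
gripper_force: 87.9
[-0.14643799 -0.71766092  0.24445887] [ 7.17224037e+00  3.15692821e+01  8.58620803e+01 -3.69437236e-02
  6.27724589e+01 -7.28461518e+00]
```

View pics/c2.png

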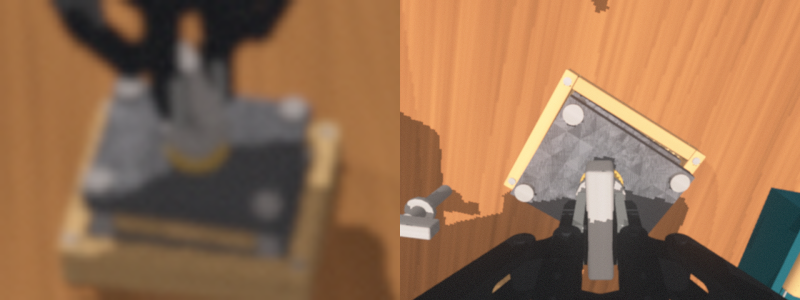

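```bash
python3 -m handwheel '0 0 0 0 0 3 0;0 0 0 0 0 8 0;0 0 0 0 0 13 0;0 0 0.03 0 0 18 0;0 0 0.06 0 0 23 0;0 0 0.09 0 0 28 0;0 0 0.12 0 0 33 0;0 0 0.15 0 0 38 0' 110
python3 -m handwheel '0 0 0.03 0 0 5 0;0 0 0.06 0 0 10 0;0 0 0.09 0 0 15 0;0 0 0.12 0 0 20 0;0 0 0.15 0 0 25 0;0 0 0.18 0 0 30 0;0 0 0.2 0 0 35 0;0 0 0.2 0 0 39 0'
python3 -c "
from rig import *;s=status.observe();print(s['wrist_torque'])"
```

```text
time_s: 6.52
position: [0.5255, 0.185, 0.0796]
tool_rot: [[-0.799, 0.601, -0.002], [0.601, 0.799, 0.001], [0.002, -0.001, -1.0]]
ft_force: [2.8, 2.4, -18.7]
grip_width: 0.0118
gripper_force: 108.7
time_s: 7.18
position: [0.5256, 0.185, 0.0819]
tool_rot: [[-0.999, -0.036, -0.002], [-0.036, 0.999, 0.001], [0.002, 0.001, -1.0]]
ft_force: [1.5, 1.0, -15.1]
grip_width: 0.012
gripper_force: 109.2
[ 0.36074332 -0.68556199 -0.16190701]
```

```bash
python3 -m handwheel '0 0 0 0 0 -3 0;0 0 0 0 0 -8 0;0 0 0.02 0 0 -13 0;0 0 0.05 0 0 -18 0;0 0 0.08 0 0 -23 0;0 0 0.11 0 0 -28 0;0 0 0.14 0 0 -33 0;0 0 0.17 0 0 -38 0'
python3 -m handwheel '0 0 0.02 0 0 -5 0;0 0 0.04 0 0 -10 0;0 0 0.07 0 0 -15 0;0 0 0.1 0 0 -20 0;0 0 0.12 0 0 -25 0;0 0 0.14 0 0 -30 0;0 0 0.16 0 0 -35 0;0 0 0.18 0 0 -39 0'
python3 - <<'E'
from rig import *;import cv2,pickle
s=status.observe();print(s['wrist_torque'])
w=get_image("wrist")["color"][:,:,::-1];q=get_image("side")["color"][140:200,215:295,::-1]
import numpy as np
r=lambda im:cv2.resize(im,(400,300),interpolation=cv2.INTER_CUBIC)
cv2.imwrite("pics/c3.png",np.hstack([r(q),r(w)]))
E
```

```text
time_s: 7.85
position: [0.5252, 0.1842, 0.0833]
tool_rot: [[-0.805, 0.594, -0.003], [0.594, 0.805, -0.001], [0.002, -0.003, -1.0]]
ft_force: [2.0, -1.4, -15.6]
grip_width: 0.0117
gripper_force: 109.2
time_s: 8.52
position: [0.5252, 0.1846, 0.0855]
tool_rot: [[-0.252, 0.968, -0.003], [0.968, 0.252, -0.0], [0.0, -0.003, -1.0]]
ft_force: [0.4, -0.2, -13.9]
grip_width: 0.0118
gripper_force: 109.7
[-0.01927053 -0.31681201  0.13055395]
```

View pics/c3.png

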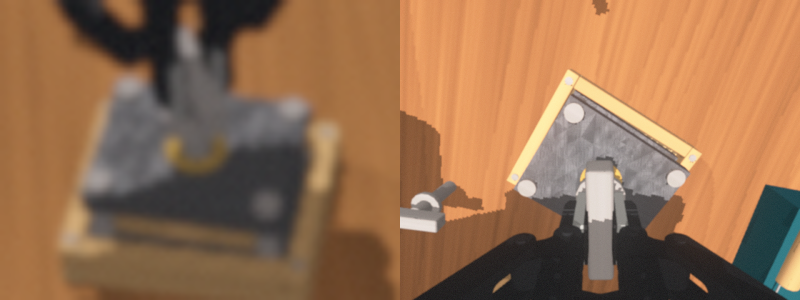

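The jig sits unchanged in its cradle with its corners where they were, and the pin's collar is higher. The twisting works, so I continue.

```bash
python3 -m handwheel '0 0 0 0 0 3 0;0 0 0.02 0 0 8 0;0 0 0.05 0 0 13 0;0 0 0.08 0 0 18 0;0 0 0.11 0 0 23 0;0 0 0.14 0 0 28 0;0 0 0.17 0 0 33 0;0 0 0.2 0 0 38 0'
python3 -m handwheel '0 0 0.03 0 0 5 0;0 0 0.06 0 0 10 0;0 0 0.08 0 0 15 0;0 0 0.1 0 0 20 0;0 0 0.12 0 0 25 0;0 0 0.15 0 0 30 0;0 0 0.18 0 0 35 0;0 0 0.2 0 0 39 0'
python3 -m handwheel '0 0 0 0 0 -3 0;0 0 0.02 0 0 -8 0;0 0 0.05 0 0 -13 0;0 0 0.08 0 0 -18 0;0 0 0.11 0 0 -23 0;0 0 0.14 0 0 -28 0;0 0 0.17 0 0 -33 0;0 0 0.2 0 0 -38 0'
python3 -m handwheel '0 0 0.03 0 0 -5 0;0 0 0.06 0 0 -10 0;0 0 0.08 0 0 -15 0;0 0 0.1 0 0 -20 0;0 0 0.12 0 0 -25 0;0 0 0.15 0 0 -30 0;0 0 0.18 0 0 -35 0;0 0 0.2 0 0 -39 0'
python3 -c "
from rig import *;s=status.observe();print(s['wrist_torque'])"
```

```text
time_s: 9.28
position: [0.5256, 0.1845, 0.0877]
tool_rot: [[-0.8, 0.6, -0.002], [0.6, 0.8, -0.0], [0.001, -0.001, -1.0]]
ft_force: [1.0, -0.2, -13.1]
grip_width: 0.0118
gripper_force: 109.4
time_s: 9.95
position: [0.5257, 0.1845, 0.0901]
tool_rot: [[-0.999, -0.038, -0.001], [-0.038, 0.999, -0.0], [0.001, -0.0, -1.0]]
ft_force: [1.3, -0.7, -11.1]
grip_width: 0.012
gripper_force: 109.8
time_s: 10.62
position: [0.5257, 0.1848, 0.0923]
tool_rot: [[-0.806, 0.592, -0.001], [0.592, 0.806, 0.0], [0.001, -0.0, -1.0]]
ft_force: [-0.4, 0.4, -8.1]
grip_width: 0.012
gripper_force: 110.2
time_s: 11.28
position: [0.5256, 0.185, 0.095]
tool_rot: [[-0.253, 0.967, -0.001], [0.967, 0.253, 0.001], [0.001, -0.0, -1.0]]
ft_force: [-2.0, 0.5, -3.3]
grip_width: 0.0119
gripper_force: 111.1
[ 0.19564125  0.50194546 -0.04044426]
```

```bash
python3 -m handwheel '0 0 0.1 0 0 3 0;0 0 0.2 0 0 8 0;0 0 0.35 0 0 13 0;0 0 0.5 0 0 18 0;0 0 0.7 0 0 23 0;0 0 0.9 0 0 28 0;0 0 1.1 0 0 33 0;0 0 1.3 0 0 36 0'
python3 -m handwheel '0 0 0.4 0 0 0 0;0 0 0.8 0 0 0 0;0 0 1.2 0 0 0 0;0 0 1.7 0 0 0 0;0 0 2.2 0 0 0 0;0 0 2.7 0 0 0 0;0 0 3.2 0 0 0 0;0 0 3.7 0 0 0 0'
python3 -m handwheel '0 0 0.6 0 0 0 0;0 0 1.5 0 0 0 0;0 0 2.5 0 0 0 0;0 0 3.5 0 0 0 0;0 0 4.5 0 0 0 0;0 0 5.2 0 0 0 0;0 0 5.5 0 0 0 0;0 0 5.5 0 0 0 0'
python3 - <<'E'
from rig import *;import cv2,pickle
d={n:get_image(n) for n in("top","side","wrist")};d["s"]=status.observe();pickle.dump(d,open("d4.pkl","wb"))
import numpy as np
cv2.imwrite("pics/c4.png",cv2.resize(np.hstack([d["side"]["color"][60:340,140:340],d["wrist"]["color"][60:340,100:460]])[:,:,::-1],(800,400)))
E
```

```text
time_s: 11.95
position: [0.5258, 0.1849, 0.1082]
tool_rot: [[-0.779, 0.627, 0.0], [0.627, 0.779, 0.0], [0.0, 0.0, -1.0]]
ft_force: [-1.4, -0.1, -3.2]
grip_width: 0.0119
gripper_force: 111.1
time_s: 12.62
position: [0.5261, 0.1847, 0.1449]
tool_rot: [[-0.774, 0.633, 0.0], [0.633, 0.774, 0.0], [-0.0, 0.0, -1.0]]
ft_force: [0.5, 0.0, -2.4]
grip_width: 0.0116
gripper_force: 111.0
time_s: 13.28
position: [0.5263, 0.1847, 0.2002]
tool_rot: [[-0.774, 0.633, 0.001], [0.633, 0.774, 0.0], [-0.001, 0.001, -1.0]]
ft_force: [0.8, 0.5, -2.8]
grip_width: 0.012
gripper_force: 111.0
```

View pics/c4.png

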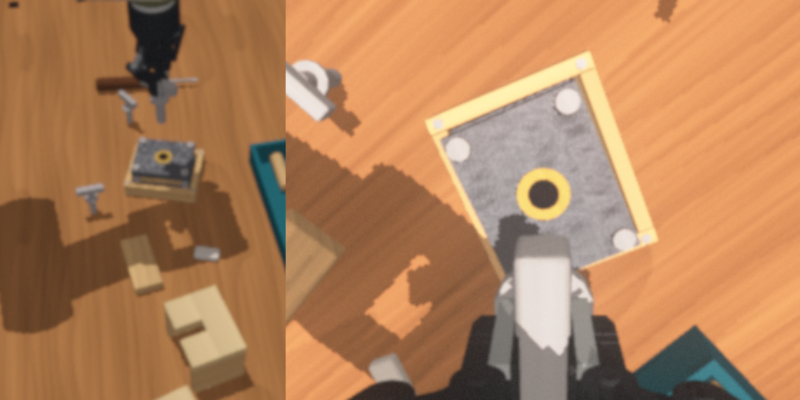

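The pin is right out; the jig is in its cradle with an empty bore at (543,193) in the crop. Next I go to about 65 mm in front of the notch, turning so the wrist camera looks into it.

```bash
python3 -m handwheel '-0.2 -1.2 0 0 0 2 0;-0.5 -3.5 0 0 0 5 0;-0.8 -6 0 0 0 8 0;-1.2 -8.5 0 0 0 12 0;-1.6 -11 0 0 0 15 0;-2 -13.5 0 0 0 19 0;-2.3 -16 0 0 0 23 0;-2.6 -18.5 0 0 0 27 0'
python3 -m handwheel '-0.4 -2.5 0 0 0 3 0;-0.7 -5 0 0 0 7 0;-1 -7.5 0 0 0 11 0;-1.4 -10 0 0 0 15 0;-1.8 -12.5 0 0 0 18 0;-2.1 -15 0 0 0 21 0;-2.4 -17.2 0 0 0 24 0;-2.7 -19.1 0 0 0 26 0'
python3 -m handwheel '0 0 0 0 0 0 0;0 0 0 0 0 0 0;0 0 0 0 0 0 0'
python3 - <<'E'
from rig import *;import cv2,pickle
d={n:get_image(n) for n in("top","side","wrist")};d["s"]=status.observe();pickle.dump(d,open("d5.pkl","wb"))
cv2.imwrite("pics/w5.png",d["wrist"]["color"][:,:,::-1]);print(d["s"]["q"])
E
```

```text
time_s: 14.1
position: [0.4996, -0.0014, 0.1989]
tool_rot: [[-0.978, 0.21, -0.001], [0.21, 0.978, 0.0], [0.001, 0.0, -1.0]]
ft_force: [1.4, 0.2, -1.7]
grip_width: 0.012
gripper_force: 111.0
time_s: 14.77
position: [0.4726, -0.1928, 0.1988]
tool_rot: [[-0.971, -0.239, -0.001], [-0.239, 0.971, 0.0], [0.001, 0.001, -1.0]]
ft_force: [0.4, 0.2, -3.4]
grip_width: 0.0123
gripper_force: 111.0
time_s: 15.02
position: [0.473, -0.1908, 0.199]
tool_rot: [[-0.972, -0.236, -0.001], [-0.236, 0.972, 0.001], [0.0, 0.001, -1.0]]
ft_force: [0.8, 0.2, -2.5]
grip_width: 0.0121
gripper_force: 111.1
[-3.52450362e+01  1.93773165e+01  8.37519293e+01  4.84863671e-03
  7.68847893e+01 -1.38997568e+02]
```

View pics/w5.png

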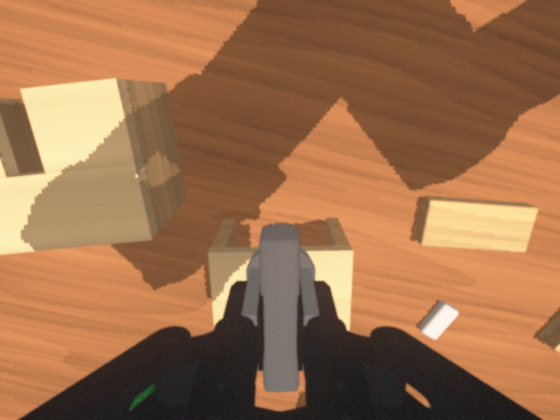

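The wrist view shows the shelf's front edge from (210,250) to (352,247), with the pin's bar at (280,230–390) hiding the notch behind it. The notch lies mid-width of the shelf, so the edge corners give the lateral offset.

```bash
python3 - <<'E'
from h import *;import pickle,cv2
d=pickle.load(open("d5.pkl","rb"));g=d["wrist"]
# refine corners: print row/col brightness profiles
c=g["color"].astype(int).sum(2)
print("row290..",c[262,200:222].tolist(),c[262,340:364].tolist())
print("col",c[238:262,340].tolist(), c[238:262,222].tolist())
L=ray(g,210,250,.08);R=ray(g,352,247.5,.08);m=(L+R)/2;v=R-L
a=np.degrees(np.arctan2(v[1],v[0]));n=a-90
nx=np.array([np.cos(np.radians(n)),np.sin(np.radians(n))]);N=m[:2]+.03*nx
print(L,R,np.linalg.norm(v),"x dir",n,"notch",N, "front",m)
t=ray(g,280,226,.218)[:2];t2=ray(g,281,390,.218)[:2]
print("bar ends",t,t2,(t+t2)/2,np.linalg.norm(t-t2)); print(d["s"]["position"])
for n_ in("top","side"):
  g=d[n_]; cv2.imwrite(f"pics/{n_}5.png",g["color"][:,:,::-1]); print(n_,pix(g,[*N,.08]))
u,v=pix(d["top"],[*N,.08]).astype(int)
U,V=pix(d["side"],[*N,.08]).astype(int)
r=lambda im:cv2.resize(im,(400,400),interpolation=cv2.INTER_CUBIC)
cv2.imwrite("pics/c5.png",np.hstack([r(d["top"]["color"][v-40:v+40,u-40:u+40]),r(d["side"]["color"][V-50:V+50,U-50:U+50])])[:,:,::-1])
print(u,v,U,V)
E
```

```text
row290.. [273, 267, 266, 276, 270, 279, 270, 284, 319, 371, 406, 413, 421, 416, 417, 417, 422, 417, 418, 420, 413, 413] [655, 662, 659, 660, 660, 662, 658, 666, 658, 659, 659, 649, 596, 505, 466, 463, 451, 448, 453, 451, 454, 445, 452, 452]
col [343, 339, 330, 336, 342, 348, 353, 362, 371, 375, 371, 405, 511, 622, 652, 659, 657, 653, 652, 651, 656, 658, 654, 660] [300, 309, 302, 309, 296, 327, 321, 314, 324, 330, 328, 343, 342, 349, 377, 402, 416, 412, 413, 408, 415, 413, 407, 412]
[ 0.51806981 -0.23400606  0.08      ] [ 0.49082381 -0.13061973  0.08      ] 0.1069162205374085 x dir 14.763807110416366 notch [ 0.53345635 -0.17466784] front [ 0.50444681 -0.18231289  0.08      ]
bar ends [ 0.43851371 -0.19941469] [ 0.50716348 -0.18223993] [ 0.47283859 -0.19082731] 0.07076555112221171
[ 0.4732029  -0.19046612  0.19928422]
top [368.90745953 232.51483945]
side [275.40486895 289.65554243]
368 232 275 289
```

View pics/c5.png

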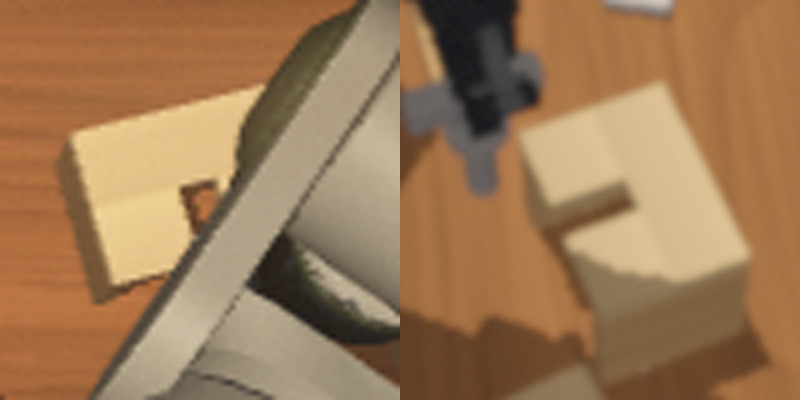

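In the c5 crop the notch's closed end sits at about (199,187) in the top view, agreeing with the estimate. The pin hangs upright in front of the notch and lateral alignment is within about 0.5 mm. I lower in front, slide in, then set it down.

```bash
python3 -m handwheel '0 0 -1 0 0 0 0;0 0 -2.5 0 0 0 0;0 0 -4 0 0 0 0;0 0 -5.5 0 0 0 0;0 0 -7 0 0 0 0;0 0 -8.5 0 0 0 0;0 0 -9.5 0 0 0 0;0 0 -10 0 0 0 0'
python3 -m handwheel '0.5 0.13 0 0 0 0 0;1.1 0.28 0 0 0 0 0;1.7 0.44 0 0 0 0 0;2.1 0.54 0 0 0 0 0;2.5 0.65 0 0 0 0 0;2.8 0.72 0 0 0 0 0;3 0.77 0 0 0 0 0;3 0.77 0 0 0 0 0'
python3 - <<'E'
from rig import *;import cv2,pickle
from h import *
d={n:get_image(n) for n in("side","wrist")}
cv2.imwrite("pics/c6.png",cv2.resize(np.hstack([cv2.resize(d["side"]["color"][220:340,210:330],(420,420),interpolation=cv2.INTER_CUBIC),d["wrist"]["color"][:,70:490]])[:,:,::-1],(800,400)))
E
```

```text
time_s: 15.83
position: [0.4728, -0.1904, 0.0982]
tool_rot: [[-0.971, -0.238, -0.002], [-0.238, 0.971, 0.001], [0.001, 0.002, -1.0]]
ft_force: [0.0, 1.1, -1.9]
grip_width: 0.0121
gripper_force: 111.1
time_s: 16.5
position: [0.5035, -0.1836, 0.0994]
tool_rot: [[-0.971, -0.237, 0.0], [-0.237, 0.971, -0.0], [-0.0, -0.0, -1.0]]
ft_force: [0.5, 0.3, -2.8]
grip_width: 0.012
gripper_force: 111.1
```

View pics/c6.png

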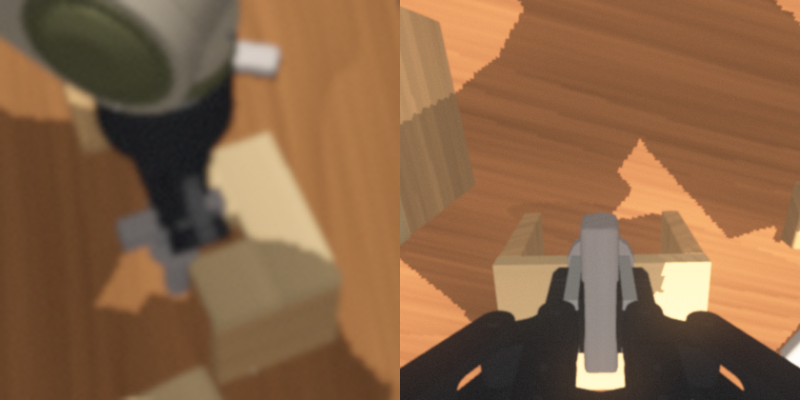

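The collar overlaps the shelf's front edge from above (clear) and sits about mid-width, at 601 against the shelf's mid 603. I continue in with a hair of +y.

```bash
python3 -m handwheel '0.4 0.13 0 0 0 0 0;0.9 0.27 0 0 0 0 0;1.4 0.41 0 0 0 0 0;1.8 0.52 0 0 0 0 0;2.2 0.62 0 0 0 0 0;2.6 0.72 0 0 0 0 0;2.9 0.8 0 0 0 0 0;3 0.83 0 0 0 0 0'
python3 -m handwheel '0 0 -0.05 0 0 0 0;0 0 -0.1 0 0 0 0;0 0 -0.15 0 0 0 0;0 0 -0.2 0 0 0 0;0 0 -0.25 0 0 0 0;0 0 -0.3 0 0 0 0;0 0 -0.35 0 0 0 0;0 0 -0.35 0 0 0 0'
```

```text
time_s: 17.27
position: [0.5336, -0.1752, 0.0992]
tool_rot: [[-0.971, -0.237, 0.0], [-0.237, 0.971, -0.0], [-0.0, -0.0, -1.0]]
ft_force: [0.2, 0.2, -2.4]
grip_width: 0.012
gripper_force: 111.1
time_s: 17.93
position: [0.533, -0.1753, 0.0957]
tool_rot: [[-0.972, -0.237, -0.0], [-0.237, 0.972, 0.0], [0.0, 0.0, -1.0]]
ft_force: [-0.8, -0.1, -3.0]
grip_width: 0.0121
gripper_force: 111.1
```

No contact yet; I ease down further.

```bash
python3 -m handwheel '0 0 -0.04 0 0 0 0;0 0 -0.08 0 0 0 0;0 0 -0.12 0 0 0 0;0 0 -0.16 0 0 0 0;0 0 -0.2 0 0 0 0;0 0 -0.2 0 0 0 0'
python3 -m handwheel '0 0 -0.04 0 0 0 0;0 0 -0.08 0 0 0 0;0 0 -0.12 0 0 0 0;0 0 -0.15 0 0 0 0;0 0 -0.15 0 0 0 0'
```

```text
time_s: 18.43
position: [0.5331, -0.1753, 0.0943]
tool_rot: [[-0.972, -0.237, 0.0], [-0.237, 0.972, -0.0], [-0.0, -0.0, -1.0]]
ft_force: [-1.7, 0.8, 4.0]
grip_width: 0.0115
gripper_force: 112.2
time_s: 18.85
position: [0.5332, -0.1753, 0.0942]
tool_rot: [[-0.971, -0.237, 0.001], [-0.237, 0.971, -0.001], [-0.001, -0.001, -1.0]]
ft_force: [-5.1, 3.1, 16.7]
grip_width: 0.0116
gripper_force: 113.9
```

Contact came at TCP 0.094, as predicted. I relieve the pressing and release.

```bash
python3 -m handwheel '0 0 0.1 0 0 0 0;0 0 0.15 0 0 0 0;0 0 0.15 0 0 0 0.1;0 0 0.15 0 0 0 0.2;0 0 0.15 0 0 0 0.35;0 0 0.15 0 0 0 0.5;0 0 0.15 0 0 0 0.7;0 0 0.15 0 0 0 0.7' 30
python3 -m handwheel '0 0 0.3 0 0 0 0.7;0 0 1 0 0 0 0.7;0 0 2.5 0 0 0 0.7;0 0 4.5 0 0 0 0.7;0 0 6.5 0 0 0 0.7;0 0 8.5 0 0 0 0.7;0 0 10 0 0 0 0.7;0 0 10.5 0 0 0 0.7'
python3 -m handwheel '0 0 0 0 0 0 0.7;0 0 0 0 0 0 0.7;0 0 0 0 0 0 0.7'
python3 - <<'E'
from rig import *;import cv2,pickle
from h import *
d={n:get_image(n) for n in("side","wrist")}
cv2.imwrite("pics/c7.png",cv2.resize(np.hstack([cv2.resize(d["side"]["color"][130:330,200:400],(420,420),interpolation=cv2.INTER_CUBIC),d["wrist"]["color"][:,70:490]])[:,:,::-1],(800,400)))
E
```

```text
time_s: 19.52
position: [0.5331, -0.1754, 0.0937]
tool_rot: [[-0.972, -0.237, -0.0], [-0.237, 0.972, 0.0], [0.0, 0.0, -1.0]]
ft_force: [-0.5, 0.7, 0.4]
grip_width: 0.0597
gripper_force: 0.0
time_s: 20.18
position: [0.5338, -0.1757, 0.2019]
tool_rot: [[-0.972, -0.237, 0.004], [-0.237, 0.972, -0.002], [-0.003, -0.003, -1.0]]
ft_force: [-0.6, 0.3, 0.4]
grip_width: 0.0598
gripper_force: 0.0
time_s: 20.43
position: [0.5327, -0.1751, 0.1978]
tool_rot: [[-0.972, -0.237, -0.002], [-0.237, 0.972, 0.001], [0.001, 0.001, -1.0]]
ft_force: [0.0, 0.1, -1.1]
grip_width: 0.0595
gripper_force: 0.0
```

View pics/c7.png

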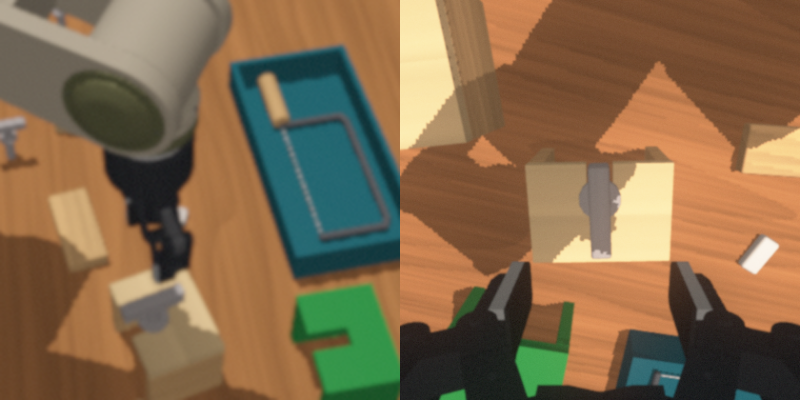

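The pin stands upright and released: the collar is flat on the shelf at about (600,198), mid-width in the notch, and the gripper is clear. I hand the job in.

```bash
python3 -c "
from rig import *;print(env.close_job())"
```

```text
the job is handed in; nothing more can be done
None
```

The pin was twisted free and drawn out of the jig, and it now stands upright, released, in the small plywood rack's notch. In the last pictures before hand-in the jig was still in its cradle and the bystanders in view hadn't moved; the job is handed in, but no verdict came back.

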